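# Lay out the smoked-cocktail board

## Robot

A 6-joint arm with a two-finger parallel gripper is mounted at the origin on the work surface. World frame = base frame: x ahead of the robot, y to its left, z up, the work surface at z = 0. Lengths are in m, angles in rad, forces in N, time in s.
With the tool pointing down it reaches from about 0.375 to 0.975 m from the base axis. Payload 3.8 kg.
Tool frame: the origin (TCP) lies midway between the tips of the shut fingers; the grasp point (between the pads) lies 19 mm behind it; z points along the fingers, y is the line along which they close (so a half turn about z gives the same grasp; the last joint's range is limited). The gripper opens to 85 mm and grips with 20 to 120 N. Pads are 22 mm wide; open, the fingers measure 114 mm over their backs; the gripper's body (76 mm by 85 mm) begins 54 mm behind the grasp point. The pads swing forward as they close: fully open they stand 13 mm farther back than shut.
Start: joints at [-1.302, 0.264, 1.604, -0, 1.274, -0.037], TCP at [0.203, -0.644, 0.231] pointing down, gripper open.
Joint ranges: [-2.63, 2.63], [-0.94, 2.18], [0.31, 2.57], [-1.31, 4.45], [0, 2.66], [-2.55, 2.55]. Speed limits (rad/s): [2.57, 2.57, 3.14, 3.14, 3.14, 3.14].

## Interface

Orientations are given as a rotation vector (axis times angle).
In Python, from workcell import sensors, viewer, job gives the robot as it stands.
- The arm moves only by the shell command python3 -m inch 'ROWS' [FORCE]. ROWS is JSON, one flat list of numbers, 7 for each row, row after row: the shift along the tool's x, y, z in mm, then the turn, a rotation vector about the tool's x, y, z in degrees, then the finger opening in mm, from 0 to 85.4. A call has exactly 8 rows; each row shifts and turns the commanded pose from where the row before left it, along the tool's axes as they then stand; what a row does not reach is not made up. A row lasts 1/10 s, in which the tool goes at most 50 mm and 8.59 degrees, less where a joint would pass 70% of its speed; a pose out of reach is approached as far as the arm can. A call is refused whole if a number of a shift passes 50 or a number of a turn 8.59, either way. A call with a gripper value outside its range is refused whole. The fingers move at their own pace and stop on an object; FORCE is the grip in N (left out, the last holds). Time passes only in rows, so rows that do not move let the fingers close, or fill a call up. It gives the time, the measured TCP pose, the force, the opening and the grip force at its end, in the units of the state.
- sensors.read_state(): the state, without advancing time (a new reading comes with each control period).
- viewer.read_camera(name): name is "scene" or "top" or "wrist"; returns the picture (480x640x3 uint8, red, green, blue); there is no depth.
- viewer.camera_params(name): a dict with "K" (3x3 intrinsics, pixels), "world_to_cam" (4x4, takes a point from world to camera coordinates). Camera axes: x right, y down, z forward; pixel columns grow to the right and rows downward; lengths in m; the calibration is good to about 2 mm. A picture is of the moment at which its call begins: read the wrist's pose just before it. camera_params takes no time and is no camera call; for the wrist camera it gives the pose at the moment of the call.
- job.finish_job(): hands the job in; it is judged then, once.
The state is a dict: "time": time; "q": joint angles; "joint_vel": joint speeds; "joint_torque": joint torques, N m; "tool_pos": TCP position; "tcp_rot": TCP orientation; "wrist_force": force on the tool from outside, world axes, zero at the start; "torque": the same for the moment, N m; "width": opening from 0.0 (shut) to 1.0 (fully open); "grip_force": force on a finger pad.
Only numpy, scipy, OpenCV 4.12 (cv2) and the standard library are available. Lean on these libraries where they do the work, as an engineer would, in place of code of your own. Each camera call takes 0.05 s, during which the arm holds its last target. There are 200 camera calls.

## Task

Lay out the teak serving board for a smoked cocktail: move the steel jigger off the square slate coaster to stand on the middle of the round cork coaster, stand the frosted shot glass on the middle of the slate coaster in its place, and set the round wooden smoking lid centred on top of the glass. Stand the green citrus reamer upright on the bare board midway between the two coasters, and lay the bamboo muddler behind them, across the two notched rests, with its middle half-way between the rests. Leave the copper mug where it stands, let go of everything and leave it all at rest.

Things in the scene. Friction and masses are not known exactly. Their poses are not given: they have to be found in the camera images.
- jigger_mid (a point): steel double-ended bar jigger standing upright, at the start on the slate coaster; 80 mm high, 40 mm diameter at its foot (lowest 10 mm) and over its straight upper cup (44 to 80 mm above its foot), narrow 18 mm waist between; loose, about 0.14 kg. Point: on its axis half-way up, 40 mm above its underside; z up.
- glass_mid (a point): frosted clear acrylic shot glass, open side up, 62 mm high, 43 mm diameter at the foot, 46 mm at the rim, wall 4 mm; loose, about 0.08 kg, starts on the table. Point: on its axis half-way up, 31 mm above its underside; z up.
- lid_mid (a point): pale wooden cocktail-smoking lid: a plain round disc 54 mm in diameter and 36 mm thick, flat underneath, with a dark steel mesh circle in its top; loose, about 0.06 kg, starts on the table. Point: its centre, 18 mm above its underside; z up (mesh side).
- reamer_mid (a point): lime-green plastic citrus reamer standing on its flange with its ribbed cone pointing up; 73 mm high; flange 64 mm diameter and 10 mm thick, above it a straight 42 mm diameter body from 10 to 42 mm above the underside, then the cone; loose, about 0.07 kg, starts on the table. Point: on its axis half-way up, 36 mm above its underside; z up.
- muddler_mid (a point): bamboo muddler, a square bar with rounded edges, 190 mm long, 22 mm wide and 22 mm high, lying flat on the table at the start; loose, about 0.08 kg. Point: its middle, 11 mm above its underside; x along its length, z up.
- cork: round cork coaster fixed on the board, 90 mm diameter, 6 mm thick. Origin: centre of its underside, so its top is 6 mm above the origin. It may be the left or the right coaster.
- slate: square dark slate coaster fixed on the board, 84 mm by 84 mm, 6 mm thick. Origin: centre of its underside, so its top is 6 mm above the origin.
- board: dark teak serving board fixed on the table, 180 mm deep (x) by 310 mm wide (y), 16 mm thick. Origin: at table height, midway between the centres of the two coasters, which lie at y = +95 and -95 mm; x points to the board's back (away from the robot), y along the row of coasters, z up. The board reaches from x = -55 to +125 mm.
- rests: pair of small wooden rests fixed on the board behind the coasters (85 mm behind the row), 130 mm apart, each 20 mm wide along y. Origin: half-way between them on the board's top, 16 mm above the table; y runs from rest to rest. Each has a notch 38 mm wide in x, open along y, floor 12 mm and horns 24 mm above the origin. A bar laid in both notches lies along y; between the rests is free space.
- mug: dented copper mug, about 80 mm diameter and 85 mm high with a handle at one side, standing on the table between the robot and the board; a bystander, to be left alone. Origin: centre of its underside.
There are look-alikes about, which are no part of the job. Several things look just like the part that bears reamer_mid: the one meant starts farthest to the robot's right. What is shaped like the part that bears jigger_mid but blue is not meant.

How it is judged:
At the end, for the whole second after the job is handed in: Jigger upright on cork, glass upright on slate, reamer upright on the board midway between them, each within 15 mm; lid flat on the glass within 10 mm of its axis; muddler in both notches, its middle within 25 mm of half-way, within 0.15 rad; all at rest (horizontal distance between jigger_mid and cork below 0.015 m and z of jigger_mid in the frame of cork between 0.04 and 0.052 m and angle between each of jigger_mid, glass_mid, lid_mid, reamer_mid's own z axis and vertical below 0.1 rad and horizontal distance between glass_mid and slate below 0.015 m and z of glass_mid in the frame of slate between 0.031 and 0.043 m and horizontal distance between lid_mid and glass_mid below 0.01 m and z of lid_mid in the frame of glass_mid between 0.044 and 0.054 m and horizontal distance between reamer_mid and board below 0.015 m and z of reamer_mid in the frame of board between 0.046 and 0.058 m and x of muddler_mid in the frame of rests between -0.011 and 0.011 m and y of muddler_mid in the frame of rests between -0.025 and 0.025 m and z of muddler_mid in the frame of rests between 0.017 and 0.03 m and angle between the x axis of muddler_mid and the y axis of rests, either way round below 0.15 rad and linear speed of each of jigger, glass, lid, reamer, muddler below 0.02 m/s); the robot touches nothing.
It fails at once if the copper mug is moved by more than 30 mm (distance of mug from where it was at the start of the episode above 0.03 m).
It also fails if it takes over 136 s, if anything falls off the work surface, if the arm or the gripper's body presses on something with over 40 N, if the wrist force passes 120 N, or if a joint passes its speed limit or range.

## Working session

There is one attempt and no reset: what is moved stays moved. The work goes in short steps, Python scripts to look and compute and a shell command to move; the robot and the scene stay as the last step left them, time stands still between calls to the robot, and variables do not carry over. Pictures are saved under pics/ and viewed, at most 14 in all, crops included, and the job is handed in when it is done.

```bash
ls; mkdir -p pics
python3 - <<'E'
from workcell import sensors, viewer
import cv2,json
s=sensors.read_state();print(s)
for n in("scene","top"):
    im=viewer.read_camera(n);cv2.imwrite(f"pics/{n}0.png",im[:,:,::-1])
    p=viewer.camera_params(n);print(n,p)
E
```

```text
pics
{'time': 0.0, 'q': array([-1.30191216e+00,  2.64727787e-01,  1.60538228e+00, -1.12377576e-06,
        1.27369105e+00, -3.68900855e-02]), 'joint_vel': array([-0.00061927, -0.00106672, -0.00043619, -0.00052172,  0.00038613,
       -0.00022116]), 'joint_torque': array([ 3.20944513e-03, -5.15108728e+01, -3.67313755e+01,  3.22911183e-04,
        1.26979940e-02,  2.30150427e-06]), 'tool_pos': array([ 0.20300612, -0.64298249,  0.22997464]), 'tcp_rot': array([-3.10277957e+00, -4.78106545e-01,  4.02891235e-04]), 'wrist_force': array([0.82383655, 0.25036286, 0.90596715]), 'torque': array([ 0.0814288 , -0.03976953,  0.01424411]), 'grip_force': 0.0, 'width': 0.9977978546029456}
scene {'K': array([[486.32318276,   0.        , 323.82657732],
       [  0.        , 486.32318276, 255.9520881 ],
       [  0.        ,   0.        ,   1.        ]]), 'world_to_cam': array([[-0.62871036,  0.77763101,  0.00364624,  0.244199  ],
       [ 0.57521037,  0.46819953, -0.67076243, -0.30085762],
       [-0.52331283, -0.41961793, -0.74166331,  1.54375174],
       [ 0.        ,  0.        ,  0.        ,  1.        ]])}
top {'K': array([[509.40211187,   0.        , 316.63871409],
       [  0.        , 509.40211187, 237.78075016],
       [  0.        ,   0.        ,   1.        ]]), 'world_to_cam': array([[ 0.02794057, -0.99940896, -0.02002635,  0.08478534],
       [-0.98357346, -0.02391267, -0.17891737,  0.50777769],
       [ 0.17833274,  0.02469644, -0.98366027,  1.10667983],
       [ 0.        ,  0.        ,  0.        ,  1.        ]])}
```

View pics/top0.png

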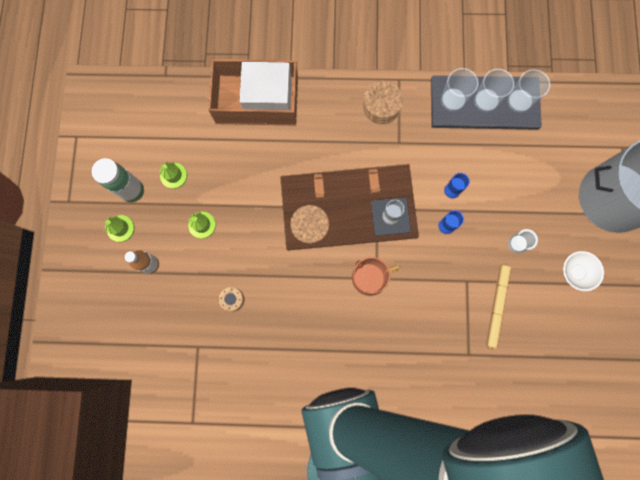

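View pics/scene0.png

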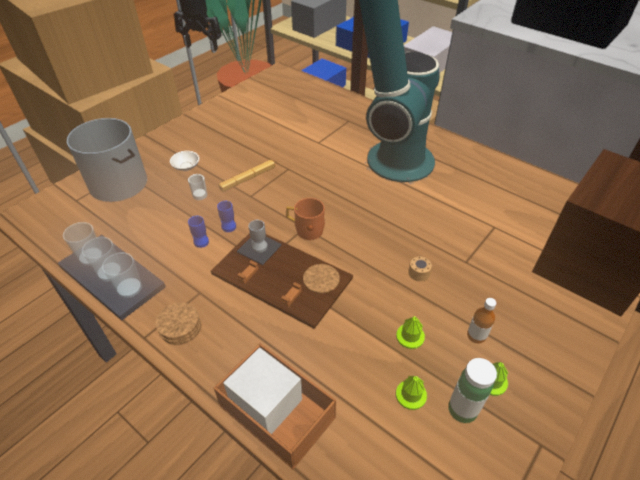

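The top view shows the board at (350,208), with the slate and jigger at (391,214), cork at (310,223), mug at (371,276), lid at (231,299), glass at (523,241) and muddler from (505,266) to (493,347). The wanted reamer is at (201,224), the rightmost of the three.

```bash
cat > h.py <<'E'
import numpy as np, cv2
from workcell import sensors, viewer
from scipy.spatial.transform import Rotation as R
def ray(p,u,v,z):
    K,T=p["K"],p["world_to_cam"];Rm,t=T[:3,:3],T[:3,3]
    d=Rm.T@np.linalg.inv(K)@[u,v,1];c=-Rm.T@t
    return c+d*(z-c[2])/d[2]
def proj(p,X):
    q=p["K"]@(p["world_to_cam"][:3,:3]@np.array(X)+p["world_to_cam"][:3,3]);return q[:2]/q[2]
def go(x,y,z=None,yaw=None):
    """shift to reach x,y,z in tool axes (mm)"""
    s=sensors.read_state();M=R.from_rotvec(s["tcp_rot"]).as_matrix()
    d=np.array([x,y,s["tool_pos"][2] if z is None else z])-s["tool_pos"]
    return np.round(1000*M.T@d,1), np.round(s["tool_pos"],4), "tooly yaw deg",np.round(np.degrees(np.arctan2(M[1,1],M[0,1])),1), "tilt",np.round(M[2],3), "q",np.round(s["q"],2)
E
python3 - <<'E'
from h import *
p=viewer.camera_params("top")
L={"board FL":(286,249,.016),"FR":(418,238,.016),"BL":(281,177,.016),"BR":(410,165,.016),"cork":(310,224,.022),"slate":(391,216,.022),"jigtop":(396,208,.102),"mugtop":(371,276,.085),"lid":(231,299,.036),"glassrim":(527,239,.062),"glassfoot":(518,244,0),"m1":(505,266,.022),"m2":(493,347,.022),"reamerflange":(201.5,225,.01),"r2":(173,176,.01),"r3":(120,229,.01),"rest1":(319,185,.04),"rest2":(374,180,.04),"blue1":(456,186,.05),"blue2":(451,222,.05)}
for k,(u,v,z) in L.items(): print(k,np.round(ray(p,u,v,z),3))
w=viewer.camera_params("wrist");T=w["world_to_cam"];print(w["K"][0,0],"wristcam",-T[:3,:3].T@T[:3,3],T[:3,:3])
print(go(.2,-.644,.23))
im=cv2.imread("pics/top0.png")
a=cv2.resize(im[160:300,275:425],None,fx=4,fy=4,interpolation=cv2.INTER_CUBIC);cv2.imwrite("pics/crop1.png",a)
E
```

```text
board FL [0.483 0.169 0.016]
FR [ 0.516 -0.136  0.016]
BL [0.656 0.188 0.016]
BR [ 0.692 -0.118  0.016]
cork [0.542 0.115 0.022]
slate [ 0.565 -0.073  0.022]
jigtop [ 0.565 -0.074  0.102]
mugtop [ 0.418 -0.022  0.085]
lid [0.363 0.287 0.036]
glassrim [ 0.511 -0.368  0.062]
glassfoot [ 0.511 -0.371  0.   ]
m1 [ 0.455 -0.331  0.022]
m2 [ 0.274 -0.298  0.022]
reamerflange [0.536 0.371 0.01 ]
r2 [0.655 0.448 0.01 ]
r3 [0.522 0.564 0.01 ]
rest1 [0.631 0.096 0.04 ]
rest2 [ 0.646 -0.031  0.04 ]
blue1 [ 0.633 -0.217  0.05 ]
blue2 [ 0.548 -0.204  0.05 ]
338.6754191461224 wristcam [ 0.26850801 -0.62246773  0.3727878 ] [[ 0.30086071 -0.95366556 -0.00220029]
 [-0.91797417 -0.29022462  0.27035733]
 [-0.25846905 -0.07932009 -0.96275754]]
(array([-3.2,  0. ,  0.1]), array([ 0.203 , -0.643 ,  0.2301]), 'tooly yaw deg', np.float64(-72.5), 'tilt', array([ 0.   , -0.002, -1.   ]), 'q', array([-1.3 ,  0.26,  1.61,  0.  ,  1.27, -0.04]))
```

View pics/crop1.png

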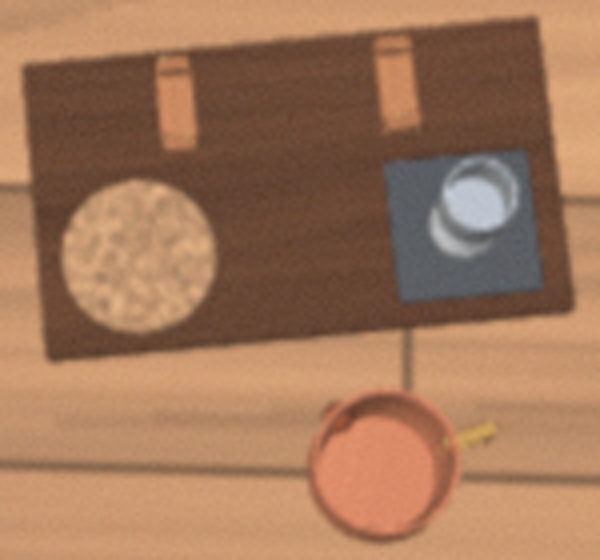

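The crop puts the cork centre at (139,256), the slate centre at (464,226), the jigger rim at (479,196) and the mug rim at (383,465). That gives a board yaw of about 6.4° with its origin near (0.5535, 0.021). I'll move above the jigger.

```bash
python3 -m inch '[32,-27,0,0,0,0,85,32,-27,0,0,0,0,85,32,-27,0,0,0,0,85,32,-27,0,0,0,0,85,32,-27,0,0,0,0,85,32,-27,0,0,0,0,85,32,-27,0,0,0,0,85,32,-27,0,0,0,0,85]'
python3 -m inch '[32,-27,0,0,0,0,85,32,-27,0,0,0,0,85,32,-27,0,0,0,0,85,32,-27,0,0,0,0,85,32,-27,0,0,0,0,85,32,-27,0,0,0,0,85,32,-27,0,0,0,0,85,0,0,0,0,0,0,85]'
python3 - <<'E'
from h import *
print(go(.565,-.074,.068))
p=viewer.camera_params("wrist")
for n,X in dict(jigtop=(.565,-.074,.102),slate=(.564,-.0735,.022),cork=(.543,.1155,.022)).items(): print(n,proj(p,X))
cv2.imwrite("pics/w1.png",viewer.read_camera("wrist")[:,:,::-1])
E
```

```text
time: 0.9
tool_pos: [0.3827, -0.3589, 0.2309]
tcp_rot: [-3.105, -0.478, 0.0]
wrist_force: [0.0, -0.8, -0.7]
width: 0.996
grip_force: 0.0
time: 1.7
tool_pos: [0.5408, -0.1088, 0.2308]
tcp_rot: [-3.102, -0.486, -0.001]
wrist_force: [0.2, -0.7, 0.6]
width: 0.997
grip_force: 0.0
(array([ 33.5, -25.5, 162.9]), array([ 0.5408, -0.1088,  0.2308]), 'tooly yaw deg', np.float64(-72.2), 'tilt', array([ 0.001, -0.002, -1.   ]), 'q', array([-0.25,  0.03,  1.87,  0.  ,  1.24,  1.01]))
jigtop [284.72681595 184.21040787]
slate [291.13032214 175.00191573]
cork [103.87197804 136.82738207]
```

View pics/w1.png

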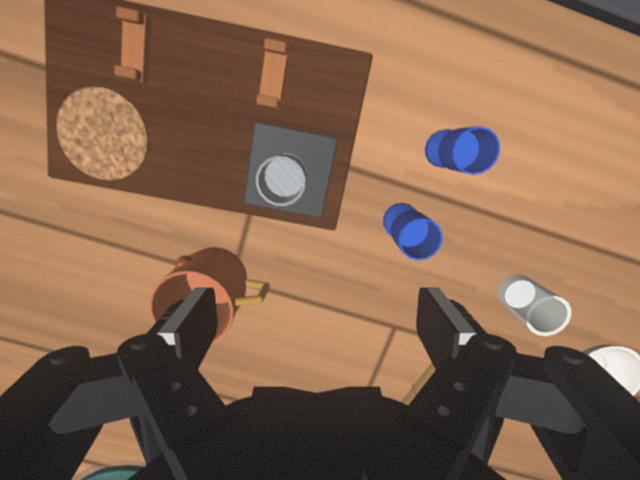

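The wrist view shows the jigger rim at (281,180), the slate centre at (290,170), the cork at (102,134) and the glass rim at (549,315) with its foot at (520,294). All sit about 4 px from where I predicted.

Run:
```python
from h import *
p=viewer.camera_params("wrist")
for n,(u,v,z) in dict(jig=(281,180,.102),slate=(290,170,.022),cork=(102,134,.022),glassr=(549,315,.062),mugrim=(192,305,.085)).items(): print(n,np.round(ray(p,u,v,z),4))
print(go(.567,-.073,.067))
```

```text
jig [ 0.566  -0.0724  0.102 ]
slate [ 0.5671 -0.0732  0.022 ]
cork [0.5439 0.1151 0.022 ]
glassr [ 0.5119 -0.3693  0.062 ]
mugrim [ 0.4257 -0.0241  0.085 ]
(array([ 37.8, -27.5, 163.7]), array([ 0.5396, -0.1108,  0.2307]), 'tooly yaw deg', np.float64(-72.2), 'tilt', array([-0.001, -0.001, -1.   ]), 'q', array([-0.25,  0.03,  1.87,  0.  ,  1.24,  1.01]))
```

```bash
python3 -m inch '[36,-27,0,0,0,0,85,0,0,0,0,0,0,85,0,0,40,0,0,0,85,0,0,40,0,0,0,85,0,0,40,0,0,0,85,0,0,24,0,0,0,85,0,0,20,0,0,0,85,0,0,0,0,0,0,85]' 40
python3 -m inch '[0,0,0,0,0,0,30,0,0,0,0,0,0,30,0,0,0,0,0,0,30,0,0,0,0,0,0,30,0,0,0,0,0,0,30,0,0,0,0,0,0,30,0,0,0,0,0,0,30,0,0,0,0,0,0,30]'
python3 - <<'E'
from h import *
print(go(.5655,-.0735,.067))
print(go(.5435,.1153,.15))
E
```

```text
time: 2.55
tool_pos: [0.5611, -0.0771, 0.0635]
tcp_rot: [-3.103, -0.476, 0.012]
wrist_force: [-0.1, 0.5, -0.4]
width: 1.0
grip_force: 0.0
time: 3.35
tool_pos: [0.5668, -0.0764, 0.0693]
tcp_rot: [3.104, 0.479, 0.005]
wrist_force: [-0.6, 1.1, 6.3]
width: 0.48
grip_force: 39.1
(array([-0.4, -3.2,  2.3]), array([ 0.5668, -0.0764,  0.0693]), 'tooly yaw deg', np.float64(-72.5), 'tilt', array([ 0.003,  0.001, -1.   ]), 'q', array([-0.18,  0.22,  1.98,  0.  ,  0.94,  1.09]))
(array([  35.8, -189.7,  -80.9]), array([ 0.5668, -0.0764,  0.0693]), 'tooly yaw deg', np.float64(-72.5), 'tilt', array([ 0.003,  0.001, -1.   ]), 'q', array([-0.18,  0.22,  1.98,  0.  ,  0.94,  1.09]))
```

```bash
python3 -m inch '[0,0,-25,0,0,0,30,0,0,-35,0,0,0,30,9,-47,0,0,0,0,30,9,-47,0,0,0,0,30,9,-47,0,0,0,0,30,9,-47,0,0,0,0,30,0,0,0,0,0,0,30,0,0,0,0,0,0,30]' 
python3 -m inch '[0,0,30,0,0,0,30,0,0,16,0,0,0,30,0,0,0,0,0,0,30,0,0,0,0,0,0,30,0,0,0,0,0,0,30,0,0,0,0,0,0,30,0,0,0,0,0,0,30,0,0,0,0,0,0,30]'
python3 - <<'E'
from h import *
print(go(.5435,.1153,.068))
E
```

```text
time: 4.15
tool_pos: [0.5425, 0.1149, 0.1272]
tcp_rot: [3.103, 0.484, -0.0]
wrist_force: [-0.6, 0.2, -2.2]
width: 0.465
grip_force: 40.2
time: 4.95
tool_pos: [0.5434, 0.1138, 0.082]
tcp_rot: [3.105, 0.479, 0.002]
wrist_force: [0.5, 0.3, -1.0]
width: 0.467
grip_force: 40.2
(array([ 0.5, -1.4, 14. ]), array([0.5434, 0.1138, 0.082 ]), 'tooly yaw deg', np.float64(-72.5), 'tilt', array([ 0.001,  0.   , -1.   ]), 'q', array([ 0.16,  0.18,  2.  , -0.  ,  0.96,  1.43]))
```

```bash
python3 -m inch '[0,-1,5,0,0,0,30,0,0,4,0,0,0,30,0,0,3,0,0,0,30,0,0,1,0,0,0,30,0,0,0,0,0,0,30,0,0,0,0,0,0,30,0,0,0,0,0,0,30,0,0,0,0,0,0,30]' 
python3 -m inch '[0,0,0,0,0,0,60,0,0,0,0,0,0,70,0,0,0,0,0,0,70,0,0,0,0,0,0,70,0,0,0,0,0,0,70,0,0,0,0,0,0,70,0,0,-30,0,0,0,85,0,0,-50,0,0,0,85]' 
python3 -m inch '[0,0,-50,0,0,0,85,-20,45,0,0,0,0,85,-20,45,0,0,0,0,85,-20,45,0,0,0,0,85,-20,45,0,0,0,0,85,-20,45,0,0,0,0,85,-20,45,0,0,0,0,85,-20,45,0,0,0,0,85]'
python3 - <<'E'
from h import *
print(go(.5115,-.3695,.2))
p=viewer.camera_params("wrist")
print(proj(p,(.5115,-.3695,.062)),proj(p,(.5435,.1153,.102)))
cv2.imwrite("pics/w2.png",viewer.read_camera("wrist")[:,:,::-1])
E
```

```text
time: 5.75
tool_pos: [0.543, 0.1156, 0.0696]
tcp_rot: [-3.104, -0.478, -0.001]
wrist_force: [-2.5, 2.3, 7.5]
width: 0.465
grip_force: 38.9
time: 6.55
tool_pos: [0.5389, 0.114, 0.1447]
tcp_rot: [3.105, 0.478, -0.015]
wrist_force: [0.8, -0.6, -0.7]
width: 0.993
grip_force: 0.0
time: 7.35
tool_pos: [0.5034, -0.2298, 0.1985]
tcp_rot: [3.105, 0.478, 0.001]
wrist_force: [0.6, -0.0, 0.0]
width: 0.994
grip_force: 0.0
(array([-34.3, 135.7,  -1.5]), array([ 0.5034, -0.2298,  0.1985]), 'tooly yaw deg', np.float64(-72.5), 'tilt', array([ 0.001,  0.   , -1.   ]), 'q', array([-0.47,  0.06,  1.9 ,  0.  ,  1.18,  0.79]))
[471.47452767 260.87006142] [-193.52296374   16.13591212]
```

```bash
python3 -m inch '[-11,45,0,0,0,0,85,-11,45,0,0,0,0,85,-12,45,0,0,0,0,85,0,0,40,0,0,0,85,0,0,40,0,0,0,85,0,0,0,0,0,0,85,0,0,0,0,0,0,85,0,0,0,0,0,0,85]'
python3 - <<'E'
from h import *
print(go(.5115,-.3695,.019))
p=viewer.camera_params("wrist")
print(proj(p,(.5115,-.3695,.062)))
cv2.imwrite("pics/w3.png",viewer.read_camera("wrist")[:,:,::-1])
E
```

```text
time: 8.2
tool_pos: [0.5137, -0.3674, 0.1208]
tcp_rot: [3.102, 0.479, 0.004]
wrist_force: [-0.4, -0.3, 0.7]
width: 0.999
grip_force: 0.0
(array([ -2.9,   1. , 101.8]), array([ 0.5137, -0.3674,  0.1208]), 'tooly yaw deg', np.float64(-72.4), 'tilt', array([ 0.002,  0.003, -1.   ]), 'q', array([-0.66,  0.27,  1.81, -0.  ,  1.06,  0.6 ]))
[318.53998884 256.5844049 ]
```

View pics/w3.png

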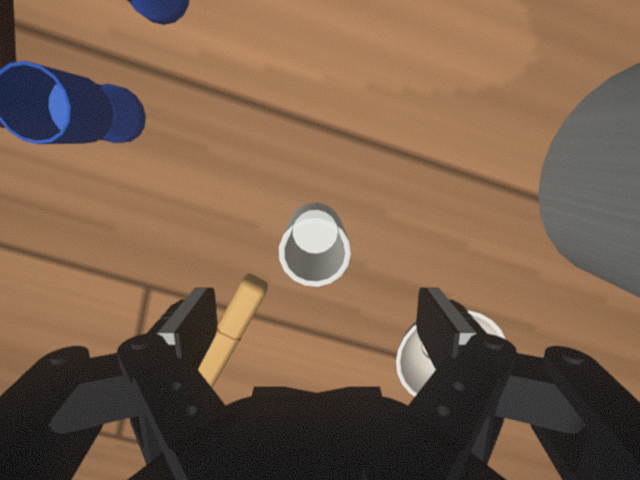

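The glass rim is at (314,251), within 3 mm of prediction. The muddler end at (255,280) is clear of the finger.

```bash
python3 -m inch '[0,-1,40,0,0,0,85,0,0,40,0,0,0,85,0,0,21,0,0,0,85,0,0,0,0,0,0,85,0,0,0,0,0,0,35,0,0,0,0,0,0,35,0,0,0,0,0,0,35,0,0,0,0,0,0,35]' 
python3 -m inch '[0,0,0,0,0,0,35,0,0,0,0,0,0,35,0,0,0,0,0,0,35,0,0,-20,0,0,0,35,0,0,-45,0,0,0,35,0,0,-45,0,0,0,35,0,0,-25,0,0,0,35,0,0,0,0,0,0,35]'
python3 - <<'E'
from h import *
print(go(.5655,-.0735,.041))
E
```

```text
time: 9.05
tool_pos: [0.5138, -0.367, 0.0203]
tcp_rot: [3.102, 0.478, 0.005]
wrist_force: [-0.6, 1.4, 6.2]
width: 0.518
grip_force: 40.2
time: 9.85
tool_pos: [0.5153, -0.3686, 0.1596]
tcp_rot: [3.096, 0.477, 0.013]
wrist_force: [0.5, 0.3, -0.6]
width: 0.519
grip_force: 41.0
(array([ 135.8, -267.5,  116.8]), array([ 0.5153, -0.3686,  0.1596]), 'tooly yaw deg', np.float64(-72.5), 'tilt', array([ 0.007,  0.01 , -1.   ]), 'q', array([-0.66,  0.23,  1.78, -0.  ,  1.12,  0.6 ]))
```

```bash
python3 -m inch '[17,-33,0,0,0,0,35,17,-34,0,0,0,0,35,17,-33,0,0,0,0,35,17,-34,0,0,0,0,35,17,-33,0,0,0,0,35,17,-34,0,0,0,0,35,17,-33,0,0,0,0,35,16,-33,0,0,0,0,35]' 
python3 -m inch '[0,0,0,0,0,0,35,0,0,35,0,0,0,35,0,0,35,0,0,0,35,0,0,32,0,0,0,35,0,0,0,0,0,0,35,0,0,0,0,0,0,35,0,0,0,0,0,0,35,0,0,0,0,0,0,35]'
python3 - <<'E'
from h import *
print(go(.5655,-.0735,.041))
p=viewer.camera_params("wrist")
print(proj(p,(.5655,-.0735,.022)),proj(p,(.5655,-.0735,.1)))
cv2.imwrite("pics/w4.png",viewer.read_camera("wrist")[:,:,::-1])
E
```

```text
time: 10.65
tool_pos: [0.5595, -0.069, 0.1512]
tcp_rot: [-3.105, -0.478, 0.002]
wrist_force: [0.1, -0.5, -0.4]
width: 0.517
grip_force: 41.1
time: 11.45
tool_pos: [0.5621, -0.0712, 0.0526]
tcp_rot: [3.104, 0.478, 0.006]
wrist_force: [0.1, 0.7, -1.1]
width: 0.518
grip_force: 41.2
(array([ 2.5,  3.2, 11.6]), array([ 0.5621, -0.0712,  0.0526]), 'tooly yaw deg', np.float64(-72.5), 'tilt', array([ 0.004,  0.002, -1.   ]), 'q', array([-0.17,  0.23,  2.  , -0.  ,  0.9 ,  1.1 ]))
[322.63174723 264.80990976] [327.35824105 350.42995148]
```

View pics/w4.png

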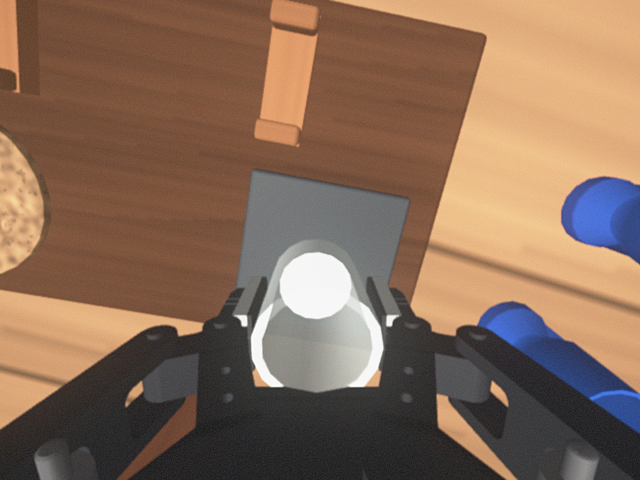

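The glass in the grip has its foot at (315,283). The slate's back corners are at (253,170) and (409,200).

Run:
```python
from h import *
p=viewer.camera_params("wrist")
a,b=ray(p,253,170,.022),ray(p,409,200,.022);d=b-a;print(np.linalg.norm(d),np.degrees(np.arctan2(-d[0],d[1]))) 
n=np.array([d[1],-d[0],0])/np.linalg.norm(d)
print("slate",(a+b)/2+.042*n,"glass",ray(p,315,283,.04),"rim",ray(p,317,345,.095), go(.5655,-.0735,.041)[1])
```

```text
0.08133334868970832 -173.35024866374982
slate [ 0.56632838 -0.06955803  0.022     ] glass [ 0.5614688 -0.0702905  0.04     ] rim [ 0.56316773 -0.07059488  0.095     ] [ 0.562  -0.0711  0.0524]
```

```bash
python3 -m inch '[3,2,4,0,0,0,35,0,0,4,0,0,0,35,0,0,2,0,0,0,35,0,0,1,0,0,0,35,0,0,1,0,0,0,35,0,0,0,0,0,0,35,0,0,0,0,0,0,35,0,0,0,0,0,0,35]' 
python3 -m inch '[0,0,0,0,0,0,60,0,0,0,0,0,0,70,0,0,0,0,0,0,70,0,0,0,0,0,0,70,0,0,0,0,0,0,70,0,0,-30,0,0,0,70,0,0,-40,0,0,0,85,0,0,-45,0,0,0,85]'
python3 -m inch '[0,0,0,0,0,0,85,-5,-45,0,0,0,0,85,-5,-45,0,0,0,0,85,-5,-45,0,0,0,0,85,-10,-45,0,0,0,0,85,-10,-45,0,0,0,0,85,-10,-45,0,0,0,0,85,-10,-45,0,0,0,0,85]'
python3 - <<'E'
from h import *
print(go(.363,.287,.01))
E
```

```text
time: 12.3
tool_pos: [0.5652, -0.0717, 0.0422]
tcp_rot: [3.104, 0.479, 0.003]
wrist_force: [-8.2, 2.2, 22.0]
width: 0.516
grip_force: 41.4
time: 13.1
tool_pos: [0.5622, -0.0714, 0.1526]
tcp_rot: [-3.104, -0.478, 0.006]
wrist_force: [-0.6, 0.6, 0.4]
width: 0.995
grip_force: 0.0
time: 13.9
tool_pos: [0.4151, 0.2135, 0.1529]
tcp_rot: [-3.105, -0.478, -0.0]
wrist_force: [-0.2, 0.9, -0.3]
width: 0.995
grip_force: 0.0
(array([-27.6, -85.8, 142.9]), array([0.4151, 0.2135, 0.1529]), 'tooly yaw deg', np.float64(-72.5), 'tilt', array([ 0., -0., -1.]), 'q', array([ 0.42, -0.07,  2.12,  0.  ,  1.09,  1.69]))
```

```bash
python3 -m inch '[-14,-43,0,0,0,0,85,-14,-43,0,0,0,0,85,0,0,30,0,0,0,85,0,0,30,0,0,0,85,0,0,0,0,0,0,85,0,0,0,0,0,0,85,0,0,0,0,0,0,85,0,0,0,0,0,0,85]'
python3 - <<'E'
from h import *
print(go(.363,.287,.01))
p=viewer.camera_params("wrist")
print(proj(p,(.363,.287,.036)))
cv2.imwrite("pics/w5.png",viewer.read_camera("wrist")[:,:,::-1])
E
```

```text
time: 14.7
tool_pos: [0.3653, 0.2863, 0.095]
tcp_rot: [-3.104, -0.477, -0.004]
wrist_force: [-0.8, -0.3, -0.9]
width: 0.998
grip_force: 0.0
(array([-2.3, -1.3, 85. ]), array([0.3653, 0.2863, 0.095 ]), 'tooly yaw deg', np.float64(-72.5), 'tilt', array([ 0.003, -0.001, -1.   ]), 'q', array([ 0.61, -0.01,  2.18,  0.  ,  0.97,  1.88]))
[314.69636238 255.51730876]
```

View pics/w5.png

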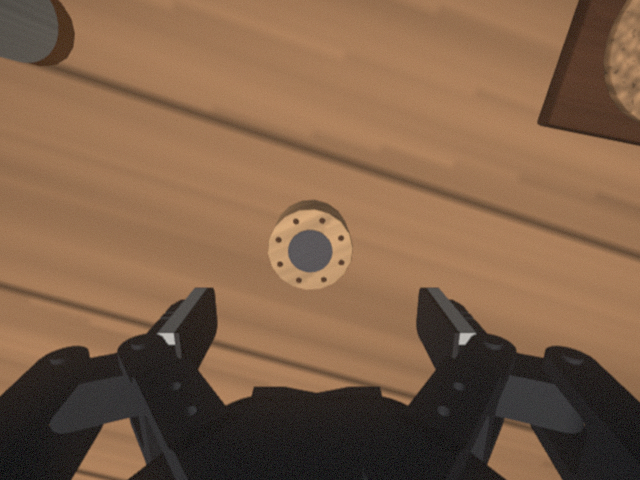

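The lid centre is at (310,250), about 3 mm from prediction.

```bash
python3 -m inch '[0,-3,40,0,0,0,85,0,0,30,0,0,0,85,0,0,15,0,0,0,85,0,0,0,0,0,0,85,0,0,0,0,0,0,45,0,0,0,0,0,0,45,0,0,0,0,0,0,45,0,0,0,0,0,0,45]' 40
python3 -m inch '[0,0,0,0,0,0,45,0,0,0,0,0,0,45,0,0,-20,0,0,0,45,0,0,-40,0,0,0,45,0,0,-40,0,0,0,45,0,0,-40,0,0,0,45,0,0,-30,0,0,0,45,0,0,0,0,0,0,45]'
python3 - <<'E'
from h import *
print(go(.5655,-.072,.16))
E
```

```text
time: 15.55
tool_pos: [0.3645, 0.2896, 0.0104]
tcp_rot: [-3.103, -0.478, -0.005]
wrist_force: [-1.1, -1.3, 5.5]
width: 0.615
grip_force: 42.0
time: 16.35
tool_pos: [0.3665, 0.2912, 0.185]
tcp_rot: [-3.099, -0.478, -0.018]
wrist_force: [0.8, 0.0, -0.5]
width: 0.616
grip_force: 42.3
(array([ 80.2, 406.3,  24.4]), array([0.3665, 0.2912, 0.185 ]), 'tooly yaw deg', np.float64(-72.5), 'tilt', array([ 0.012, -0.004, -1.   ]), 'q', array([ 0.62, -0.11,  2.09,  0.  ,  1.15,  1.88]))
```

```bash
python3 -m inch '[1,40,0,0,0,0,45,1,40,0,0,0,0,45,2,40,0,0,0,0,45,2,40,0,0,0,0,45,2,40,0,0,0,0,45,3,40,0,0,0,0,45,3,40,0,0,0,0,45,3,40,0,0,0,0,45]' 
python3 -m inch '[2,40,0,0,0,0,45,2,44,0,0,0,0,45,0,0,25,0,0,0,45,0,0,20,0,0,0,45,0,0,0,0,0,0,45,0,0,0,0,0,0,45,0,0,0,0,0,0,45,0,0,0,0,0,0,45]'
python3 - <<'E'
from h import *
print(go(.5655,-.072,.14))
p=viewer.camera_params("wrist")
print(proj(p,(.5655,-.072,.084)))
cv2.imwrite("pics/w6.png",viewer.read_camera("wrist")[:,:,::-1])
E
```

```text
time: 17.15
tool_pos: [0.4754, -0.013, 0.1778]
tcp_rot: [-3.105, -0.478, 0.0]
wrist_force: [-0.3, -0.3, -1.2]
width: 0.615
grip_force: 42.3
time: 17.95
tool_pos: [0.5056, -0.0901, 0.1347]
tcp_rot: [3.104, 0.479, 0.004]
wrist_force: [-0.3, 0.5, -0.2]
width: 0.619
grip_force: 42.4
(array([62.6,  0.8, -5.2]), array([ 0.5056, -0.0901,  0.1347]), 'tooly yaw deg', np.float64(-72.4), 'tilt', array([ 0.002,  0.001, -1.   ]), 'q', array([-0.22,  0.04,  2.05,  0.  ,  1.05,  1.04]))
[318.06855222 150.20076865]
```

View pics/w6.png

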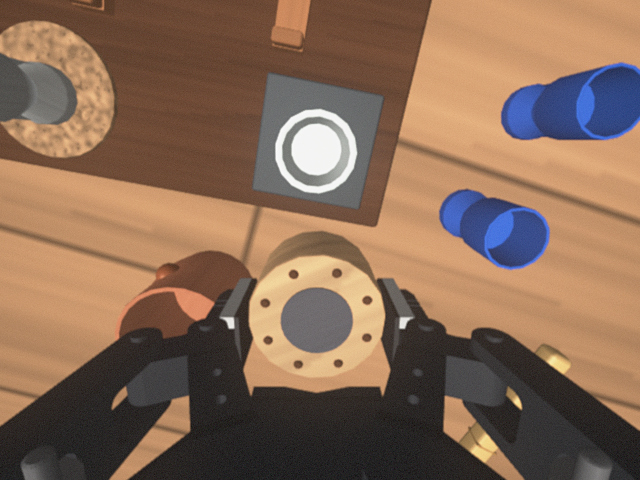

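The glass rim is centred at (316,152) and the held lid's top at (316,319). The jigger foot is well placed on the cork, and the mug is undisturbed.

Run:
```python
from h import *
p=viewer.camera_params("wrist")
g=ray(p,316,152,.084);l=ray(p,316,319,.161);M=R.from_rotvec(sensors.read_state()["tcp_rot"]).as_matrix()
print(g,l,1000*M.T@(g-l),go(0,0)[1]); print("slate",np.mean([ray(p,*q,.022) for q in((269,73),(384,97),(360,208),(253,189))],0))
```

```text
[ 0.5641547  -0.07119483  0.084     ] [ 0.50723437 -0.08916949  0.161     ] [ 5.95282416e+01 -5.89587121e-02  7.71258577e+01] [ 0.5055 -0.0901  0.1346]
slate [ 0.56743209 -0.07057064  0.022     ]
```

```bash
python3 -m inch '[30,0,0,0,0,0,45,30,0,0,0,0,0,45,0,0,0,0,0,0,45,0,0,20,0,0,0,45,0,0,14,0,0,0,45,0,0,3,0,0,0,45,0,0,0,0,0,0,45,0,0,0,0,0,0,45]' 
python3 -m inch '[0,0,1,0,0,0,45,0,0,1,0,0,0,45,0,0,1,0,0,0,45,0,0,1,0,0,0,45,0,0,0,0,0,0,45,0,0,0,0,0,0,45,0,0,0,0,0,0,45,0,0,0,0,0,0,45]'
python3 -c "
from h import *
print(go(.5645,-.072,.0945))"
```

```text
time: 18.8
tool_pos: [0.5619, -0.0724, 0.0967]
tcp_rot: [3.105, 0.478, 0.001]
wrist_force: [0.5, 0.4, -1.3]
width: 0.615
grip_force: 42.4
time: 19.6
tool_pos: [0.5627, -0.0723, 0.0945]
tcp_rot: [3.105, 0.478, 0.003]
wrist_force: [-3.8, 0.9, 10.1]
width: 0.612
grip_force: 43.3
(array([1.8, 0.3, 0. ]), array([ 0.5627, -0.0723,  0.0945]), 'tooly yaw deg', np.float64(-72.5), 'tilt', array([ 0.002,  0.001, -1.   ]), 'q', array([-0.17,  0.19,  1.97,  0.  ,  0.99,  1.09]))
```

```bash
python3 -m inch '[0,0,0,0,0,0,65,0,0,0,0,0,0,75,0,0,0,0,0,0,75,0,0,0,0,0,0,75,0,0,0,0,0,0,75,0,0,-30,0,0,0,75,0,0,-40,0,0,0,85,0,0,-20,0,0,0,85]'
python3 -m inch '[0,0,0,0,0,-8.5,85,0,0,0,0,0,-8.5,85,0,0,0,0,0,-8.5,85,0,0,0,0,0,-8.5,85,0,0,0,0,0,-8.5,85,0,0,0,0,0,-8.5,85,0,0,0,0,0,-8.5,85,0,0,0,0,0,-8.5,85]'
python3 -m inch '[0,0,0,0,0,-8.5,85,0,0,0,0,0,-2.4,85,44,0,0,0,0,0,85,44,0,0,0,0,0,85,44,0,0,0,0,0,85,44,0,0,0,0,0,85,44,0,0,0,0,0,85,44,0,0,0,0,0,85]'
python3 - <<'E'
from h import *
print(go(.536,.371,.19))
E
```

```text
time: 20.4
tool_pos: [0.5634, -0.0725, 0.1855]
tcp_rot: [3.104, 0.478, 0.006]
wrist_force: [1.8, -0.5, -0.2]
width: 0.994
grip_force: 0.0
time: 21.2
tool_pos: [0.5617, -0.0722, 0.1821]
tcp_rot: [-2.3, -2.14, 0.0]
wrist_force: [-0.0, 0.3, 0.0]
width: 0.997
grip_force: 0.0
time: 22.0
tool_pos: [0.5318, 0.1918, 0.1823]
tcp_rot: [2.094, 2.342, 0.0]
wrist_force: [0.3, -0.2, 0.0]
width: 0.992
grip_force: 0.0
(array([177.6,  24.2,  -7.7]), array([0.5318, 0.1918, 0.1823]), 'tooly yaw deg', np.float64(6.4), 'tilt', array([-0.,  0., -1.]), 'q', array([ 0.3 ,  0.09,  1.9 , -0.  ,  1.15,  0.19]))
```

```bash
python3 -m inch '[44,6,0,0,0,0,85,44,6,0,0,0,0,85,44,6,0,0,0,0,85,45,6,0,0,0,0,85,0,0,20,0,0,0,85,0,0,20,0,0,0,85,0,0,0,0,0,0,85,0,0,0,0,0,0,85]'
python3 - <<'E'
from h import *
print(go(.536,.371,.011))
p=viewer.camera_params("wrist")
print(proj(p,(.536,.371,.01)),proj(p,(.536,.371,.073)))
cv2.imwrite("pics/w7.png",viewer.read_camera("wrist")[:,:,::-1])
E
```

```text
time: 22.8
tool_pos: [0.5359, 0.3684, 0.1417]
tcp_rot: [-2.093, -2.342, 0.003]
wrist_force: [-0.2, 0.1, -0.5]
width: 0.997
grip_force: 0.0
(array([  2.7,   0.6, 130.7]), array([0.5359, 0.3684, 0.1417]), 'tooly yaw deg', np.float64(6.4), 'tilt', array([-0.001, -0.002, -1.   ]), 'q', array([ 0.56,  0.29,  1.75, -0.  ,  1.11,  0.45]))
[317.02135555 221.12472889] [317.03073737 243.75182467]
```

View pics/w7.png

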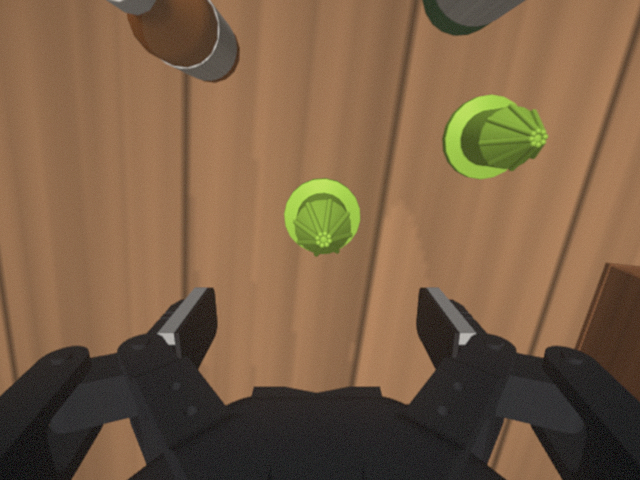

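The reamer's tip is at (323,240) and its flange centre at (323,217), so I'll shift about 5 mm along tool y.

```bash
python3 -m inch '[4,5,0,0,0,0,85,0,0,40,0,0,0,85,0,0,40,0,0,0,85,0,0,35,0,0,0,85,0,0,14,0,0,0,85,0,0,0,0,0,0,85,0,0,0,0,0,0,35,0,0,0,0,0,0,35]' 30
python3 -m inch '[0,0,0,0,0,0,35,0,0,0,0,0,0,35,0,0,0,0,0,0,35,0,0,0,0,0,0,35,0,0,-25,0,0,0,35,0,0,-45,0,0,0,35,0,0,-45,0,0,0,35,0,0,-35,0,0,0,35]'
python3 - <<'E'
from h import *
print(go(.555,.0213,.16))
E
```

```text
time: 23.65
tool_pos: [0.543, 0.3745, 0.0162]
tcp_rot: [2.093, 2.341, 0.007]
wrist_force: [-0.2, 0.3, 0.6]
width: 0.685
grip_force: 0.0
time: 24.45
tool_pos: [0.5415, 0.3737, 0.1667]
tcp_rot: [2.093, 2.342, 0.005]
wrist_force: [0.4, 0.6, -0.3]
width: 0.47
grip_force: 30.8
(array([-351.7,  -26.1,    6.2]), array([0.5415, 0.3737, 0.1667]), 'tooly yaw deg', np.float64(6.4), 'tilt', array([ 0.001,  0.003, -1.   ]), 'q', array([ 0.57,  0.28,  1.71, -0.  ,  1.15,  0.45]))
```

```bash
python3 -m inch '[-44,-3,0,0,0,0,35,-44,-3,0,0,0,0,35,-44,-3,0,0,0,0,35,-44,-4,0,0,0,0,35,-44,-3,0,0,0,0,35,-44,-3,0,0,0,0,35,-44,-3,0,0,0,0,35,-44,-4,0,0,0,0,35]' 
python3 -m inch '[0,0,0,0,0,0,35,0,0,0,0,0,0,35,0,0,40,0,0,0,35,0,0,40,0,0,0,35,0,0,20,0,0,0,35,0,0,0,0,0,0,35,0,0,0,0,0,0,35,0,0,0,0,0,0,35]'
python3 - <<'E'
from h import *
print(go(.555,.0213,.029))
cv2.imwrite("pics/w8.png",viewer.read_camera("wrist")[:,:,::-1])
p=viewer.camera_params("wrist")
print(proj(p,(.555,.0213,.016)), proj(p,(.555,.0213,.05)))
E
```

```text
time: 25.25
tool_pos: [0.5542, 0.0188, 0.1639]
tcp_rot: [2.093, 2.342, 0.001]
wrist_force: [0.3, -0.1, -0.8]
width: 0.473
grip_force: 30.8
time: 26.05
tool_pos: [0.5561, 0.0213, 0.0653]
tcp_rot: [2.091, 2.342, 0.004]
wrist_force: [-0.2, -0.6, -0.2]
width: 0.47
grip_force: 30.7
(array([ 0.1, -1.2, 36.3]), array([0.5561, 0.0213, 0.0653]), 'tooly yaw deg', np.float64(6.5), 'tilt', array([-0.   ,  0.003, -1.   ]), 'q', array([-0.01,  0.2 ,  2.01,  0.  ,  0.92, -0.12]))
[313.78773078 256.95964978] [313.54546643 279.63167134]
```

View pics/w8.png

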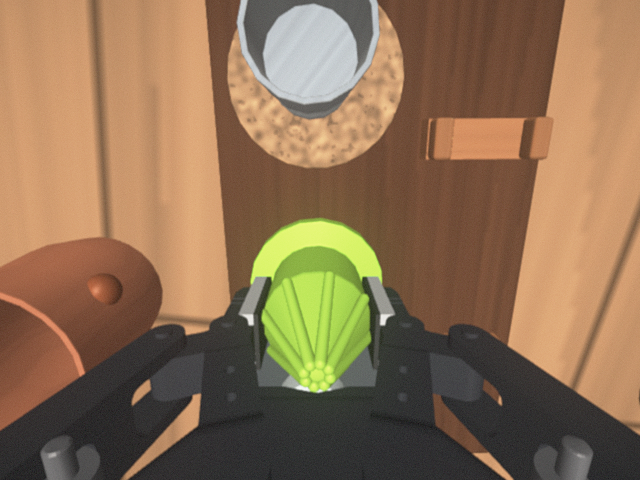

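The held reamer's flange is centred at (316,283), in line with the cork at (316,80), so I'll lower it.

```bash
python3 -m inch '[0,0,20,0,0,0,35,0,0,11,0,0,0,35,0,0,0,0,0,0,35,0,0,2,0,0,0,35,0,0,1,0,0,0,35,0,0,1,0,0,0,35,0,0,0,0,0,0,35,0,0,0,0,0,0,35]' 
python3 -c "
from h import *
p=viewer.camera_params('wrist')
print(go(.555,.0213,.029), sensors.read_state()['wrist_force'])"
```

```text
time: 26.9
tool_pos: [0.5549, 0.0205, 0.0317]
tcp_rot: [2.093, 2.342, 0.0]
wrist_force: [-7.7, 0.6, 18.1]
width: 0.468
grip_force: 33.0
(array([0.8, 0.2, 2.7]), array([0.5549, 0.0205, 0.0317]), 'tooly yaw deg', np.float64(6.4), 'tilt', array([-0.,  0., -1.]), 'q', array([-0.01,  0.25,  2.03,  0.  ,  0.86, -0.12])) [-7.73582243  0.55382004 18.0536295 ]
```

```bash
python3 -m inch '[0,0,0,0,0,0,50,0,0,0,0,0,0,55,0,0,0,0,0,0,55,0,0,0,0,0,0,55,0,0,-30,0,0,0,55,0,0,-40,0,0,0,55,0,0,-45,0,0,0,85,0,0,-30,0,0,0,85]'
python3 -m inch '[-35,-25,0,0,0,0,85,-35,-25,0,0,0,0,85,-35,-25,0,0,0,0,85,-35,-25,0,0,0,0,85,-35,-25,0,0,0,0,85,-35,-25,0,0,0,0,85,-35,-25,0,0,0,0,85,-35,-25,0,0,0,0,85]'
python3 -m inch '[-32,-26,0,0,0,0,85,0,0,0,0,0,-8.5,85,0,0,0,0,0,-8.5,85,0,0,0,0,0,-8.5,85,0,0,0,0,0,-8.5,85,0,0,0,0,0,-8.5,85,0,0,0,0,0,-8.5,85,0,0,0,0,0,-8.5,85]'
python3 -m inch '[0,0,0,0,0,-8.5,85,0,0,0,0,0,-5.3,85,0,0,0,0,0,0,85,0,0,0,0,0,0,85,0,0,0,0,0,0,85,0,0,0,0,0,0,85,0,0,0,0,0,0,85,0,0,0,0,0,0,85]'
python3 - <<'E'
from h import *
print(go(.3645,-.3145,.006))
cv2.imwrite("pics/w9.png",viewer.read_camera("wrist")[:,:,::-1])
p=viewer.camera_params("wrist")
print(proj(p,(.455,-.331,.022)), proj(p,(.274,-.298,.022)))
E
```

```text
time: 27.7
tool_pos: [0.5555, 0.0205, 0.1763]
tcp_rot: [2.092, 2.341, 0.003]
wrist_force: [-0.1, 0.4, 0.5]
width: 0.952
grip_force: 0.0
time: 28.5
tool_pos: [0.3858, -0.2813, 0.1731]
tcp_rot: [-2.093, -2.342, -0.0]
wrist_force: [0.6, -0.5, -1.4]
width: 0.995
grip_force: 0.0
time: 29.3
tool_pos: [0.3645, -0.3146, 0.1729]
tcp_rot: [-0.646, -3.074, -0.001]
wrist_force: [-0.2, 0.2, -0.4]
width: 0.997
grip_force: 0.0
time: 30.1
tool_pos: [0.3647, -0.3148, 0.1733]
tcp_rot: [0.282, 3.129, 0.0]
wrist_force: [0.1, 0.4, -0.2]
width: 0.993
grip_force: 0.0
(array([  0.3,   0.2, 167.3]), array([ 0.3647, -0.3148,  0.1733]), 'tooly yaw deg', np.float64(79.7), 'tilt', array([-0.,  0., -1.]), 'q', array([-0.76, -0.06,  2.07,  0.  ,  1.13, -2.15]))
[316.29548054 311.46498478] [316.39362774 108.54086704]
```

View pics/w9.png

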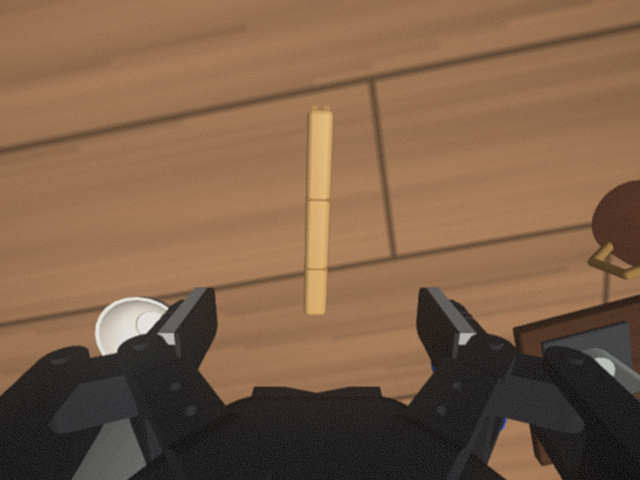

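The muddler runs from (320,107) to (315,314), with its middle where I expected and about 1.4° off in yaw. I'll descend and grasp it.

```bash
python3 -m inch '[0,1,40,0,0,0,85,0,0,40,0,0,0,85,0,0,40,0,0,0,85,0,0,30,0,0,0,85,0,0,16,0,0,0,85,0,0,0,0,0,0,85,0,0,0,0,0,0,10,0,0,0,0,0,0,10]' 40
python3 -m inch '[0,0,0,0,0,0,10,0,0,0,0,0,0,10,0,0,0,0,0,0,10,0,0,0,0,0,0,10,0,0,0,0,0,0,10,0,0,0,0,0,0,10,0,0,0,0,0,0,10,0,0,0,0,0,0,10]'
python3 -m inch '[0,0,-20,0,0,0,10,0,0,-45,0,0,0,10,0,0,-45,0,0,0,10,0,0,-45,0,0,0,10,0,0,-20,0,0,0,10,0,0,0,0,0,8.5,10,0,0,0,0,0,8.5,10,0,0,0,0,0,8.5,10]'
python3 -m inch '[0,0,0,0,0,8.5,10,0,0,0,0,0,8.5,10,0,0,0,0,0,8.5,10,0,0,0,0,0,8.5,10,0,0,0,0,0,8.5,10,0,0,0,0,0,5,10,0,0,0,0,0,0,10,0,0,0,0,0,0,10]'
python3 -c "
from h import *
print(go(.639,.031,.2))"
```

```text
time: 30.95
tool_pos: [0.366, -0.3149, 0.0087]
tcp_rot: [0.281, 3.127, -0.003]
wrist_force: [-0.1, -0.0, 0.0]
width: 0.69
grip_force: 0.0
time: 31.75
tool_pos: [0.3657, -0.3145, 0.0086]
tcp_rot: [0.281, 3.127, -0.002]
wrist_force: [-0.5, 1.3, 6.1]
width: 0.245
grip_force: 40.7
time: 32.55
tool_pos: [0.3647, -0.3136, 0.1826]
tcp_rot: [0.974, 2.986, -0.0]
wrist_force: [-0.2, 0.8, -1.2]
width: 0.246
grip_force: 39.8
time: 33.35
tool_pos: [0.3647, -0.3136, 0.1821]
tcp_rot: [-2.085, -2.35, 0.0]
wrist_force: [0.4, 0.4, -1.4]
width: 0.248
grip_force: 39.8
(array([309.5, 313.4, -17.9]), array([ 0.3647, -0.3136,  0.1821]), 'tooly yaw deg', np.float64(6.8), 'tilt', array([ 0., -0., -1.]), 'q', array([-0.76, -0.07,  2.06, -0.  ,  1.15, -0.88]))
```

```bash
python3 -m inch '[31,31,0,0,0,0,10,31,31,0,0,0,0,10,31,31,0,0,0,0,10,31,31,0,0,0,0,10,31,32,0,0,0,0,10,31,31,0,0,0,0,10,31,32,0,0,0,0,10,31,31,0,0,0,0,10]'
python3 -m inch '[31,32,0,0,0,0,10,31,31,0,0,0,0,10,0,0,0,0,0,0,10,0,0,40,0,0,0,10,0,0,40,0,0,0,10,0,0,12,0,0,0,10,0,0,0,0,0,0,10,0,0,0,0,0,0,10]'
python3 - <<'E'
from h import *
print(go(.639,.031,.036))
cv2.imwrite("pics/w10.png",viewer.read_camera("wrist")[:,:,::-1])
p=viewer.camera_params("wrist")
print(proj(p,(.639,.031,.03)),proj(p,(.6315,.096,.04)))
E
```

```text
time: 34.15
tool_pos: [0.5851, -0.0366, 0.1822]
tcp_rot: [2.085, 2.35, -0.0]
wrist_force: [0.6, -0.1, -0.5]
width: 0.241
grip_force: 39.9
time: 34.95
tool_pos: [0.6402, 0.0303, 0.0916]
tcp_rot: [2.087, 2.347, 0.002]
wrist_force: [1.1, -0.4, -0.8]
width: 0.246
grip_force: 39.8
(array([ 0.9, -1.2, 55.6]), array([0.6402, 0.0303, 0.0916]), 'tooly yaw deg', np.float64(6.7), 'tilt', array([-0.   ,  0.002, -1.   ]), 'q', array([ 0.01,  0.32,  1.81, -0.  ,  1.02, -0.11]))
[312.71699094 249.15516052] [312.50226603 143.17431515]
```

View pics/w10.png

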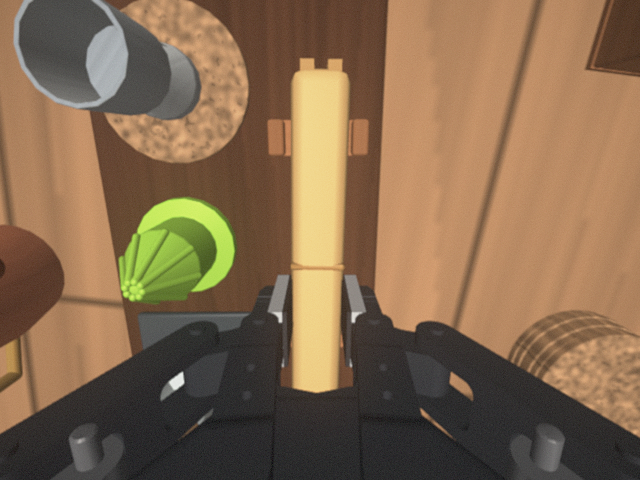

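The rest is centred at column 318 and the bar at about 320, so they are aligned within about 1 mm. I'll lower it.

```bash
python3 -m inch '[3,0,20,0,0,0,10,0,0,20,0,0,0,10,0,0,10,0,0,0,10,0,0,0,0,0,0,10,0,0,2,0,0,0,10,0,0,1,0,0,0,10,0,0,0,0,0,0,10,0,0,0,0,0,0,10]'
python3 -m inch '[0,0,1,0,0,0,10,0,0,1,0,0,0,10,0,0,1,0,0,0,10,0,0,0,0,0,0,10,0,0,0,0,0,0,10,0,0,0,0,0,0,10,0,0,0,0,0,0,10,0,0,0,0,0,0,10]'
python3 -c "
from h import *
print(go(.639,.031,.036))"
```

```text
time: 35.8
tool_pos: [0.6396, 0.0337, 0.038]
tcp_rot: [2.087, 2.347, 0.001]
wrist_force: [-0.5, 0.6, -0.6]
width: 0.249
grip_force: 39.9
time: 36.6
tool_pos: [0.6395, 0.0337, 0.0366]
tcp_rot: [2.087, 2.348, 0.001]
wrist_force: [-4.3, -0.2, 10.9]
width: 0.242
grip_force: 41.3
(array([-2.6, -0.8,  0.6]), array([0.6395, 0.0337, 0.0366]), 'tooly yaw deg', np.float64(6.7), 'tilt', array([-0.   ,  0.001, -1.   ]), 'q', array([ 0.01,  0.38,  1.84, -0.  ,  0.92, -0.1 ]))
```

```bash
python3 -m inch '[0,0,0,0,0,0,35,0,0,0,0,0,0,40,0,0,0,0,0,0,40,0,0,0,0,0,0,40,0,0,-25,0,0,0,40,0,0,-40,0,0,0,40,0,0,-45,0,0,0,40,0,0,-45,0,0,0,40]'
python3 -m inch '[45,0,0,0,0,0,60,45,0,0,0,0,0,60,45,0,0,0,0,0,60,45,0,0,0,0,0,60,45,0,0,0,0,0,60,45,0,0,0,0,0,60,0,0,0,0,0,0,60,0,0,0,0,0,0,60]'
python3 - <<'E'
from h import *
t=viewer.read_camera("top")[160:300,275:425,::-1];s=viewer.read_camera("scene")[190:330,200:360,::-1]
f=lambda a:cv2.resize(a,None,fx=2.7,fy=2.7,interpolation=cv2.INTER_CUBIC)
cv2.imwrite("pics/end.png",np.hstack([cv2.resize(t,(390,364),interpolation=cv2.INTER_CUBIC),cv2.resize(s,(410,364),interpolation=cv2.INTER_CUBIC)]))
p=viewer.camera_params("top")
for n,X in dict(jig=(.5435,.1153,.102),lid=(.5655,-.072,.12),ream=(.555,.0215,.026),reamtip=(.555,.0215,.089),mud=(.639,.031,.05)).items(): print(n,(proj(p,X)-[275,160])*2.6)
E
```

```text
time: 37.4
tool_pos: [0.6385, 0.0337, 0.19]
tcp_rot: [-2.087, -2.347, 0.002]
wrist_force: [1.2, 0.1, 1.2]
width: 0.47
grip_force: 0.0
time: 38.2
tool_pos: [0.6069, 0.3028, 0.1886]
tcp_rot: [2.084, 2.351, -0.002]
wrist_force: [0.6, 0.2, -0.4]
width: 0.707
grip_force: 0.0
jig [ 87.54175003 144.99367278]
lid [315.43099369 119.20903867]
ream [196.08250928 153.68657117]
reamtip [199.45390087 137.65179326]
mud [188.09271751  54.8811328 ]
```

View pics/end.png

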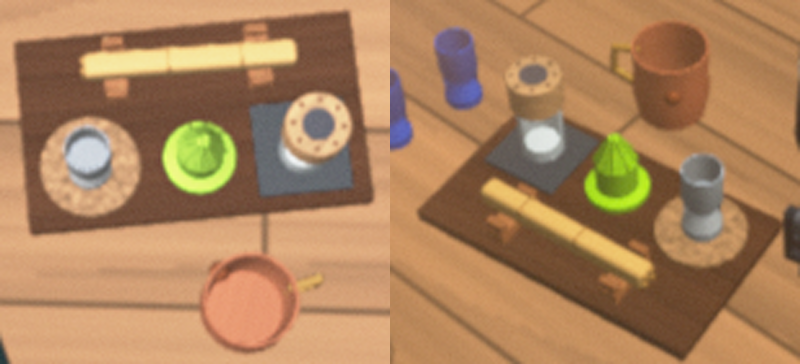

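Everything is standing where it should, and the jigger rim (88,145), reamer (199,157) and muddler (189,58) match prediction. The lid at (318,125) is a few mm off, so I'll check it against the glass with drawn outlines.

Run:
```python
from h import *
out=[]
th=np.linspace(0,2*np.pi,60)
for n in("top","scene"):
    p=viewer.camera_params(n);im=viewer.read_camera(n)[:,:,::-1]
    c=proj(p,(.563,-.0715,.07));x0,y0=(c-[25,30]).astype(int);k=8
    a=cv2.resize(im[y0:y0+62,x0:x0+50],None,fx=k,fy=k,interpolation=cv2.INTER_CUBIC)
    for r,z,col in((.0215,.022,(0,0,255)),(.027,.084,(0,255,0)),(.027,.12,(255,0,0))):
        pts=[(proj(p,(.563+r*np.cos(t),-.0715+r*np.sin(t),z))+.5-[x0,y0])*k for t in th]
        cv2.polylines(a,[np.int32(pts)],True,col,1)
    out.append(a)
cv2.imwrite("pics/chk.png",np.hstack(out))
```

```text
(no output)
```

View pics/chk.png

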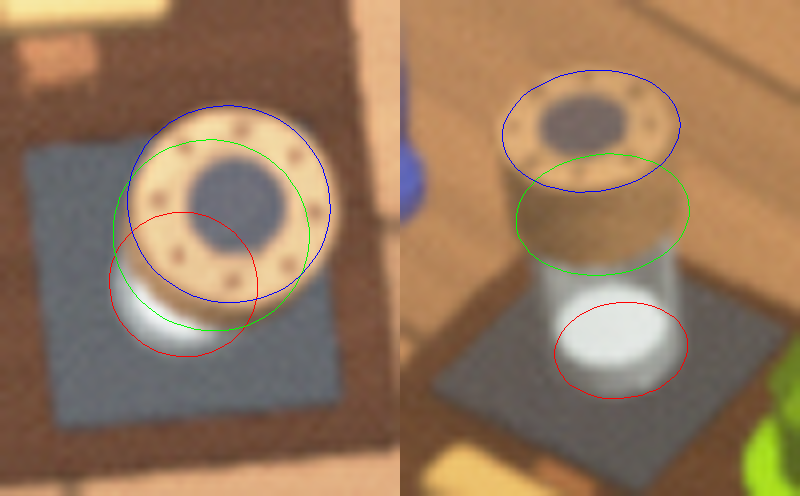

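The lid and glass match the outlines to within about 2 mm, and the glass stands within about 5 mm of the slate centre, so I'm handing in.

```bash
python3 -c "
from workcell import job
print(job.finish_job())"
```

```text
the job is handed in; nothing more can be done
None
```

I've handed the job in. The final camera check showed all five pieces standing or lying in place within the tolerances, the mug not visibly moved, and the clock at about 38 s of the 136 s allowed; the hand-in gave no verdict.

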